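# Move a carving from its parking rest to the carving stand

## Task

Move the carving on its quick-release plate from the low metal rest, where it is latched, to the empty dovetail of the stand on the wooden plinth: gently press down the rest's catch so that the plate springs loose, slide the plate out, then slide it fully home into the stand until the stand's catch clicks up behind it, and let go. Handle it by its wooden block and do not touch the brittle carving on top; do not force or ram anything, and leave the other things on the bench where they lie.

Things in the scene. Friction and masses are not known exactly. Their poses are not given: they have to be found in the camera images.
- plate: The loose plate, 0.2 to 0.35 kg in all: steel dovetail plate 50 mm long (x), 8 mm high, 56 mm wide (y) at the bottom, 48 mm at the top; a wooden block on its middle; a bone carving on the block, up to 63 mm. Origin: centre of the underside, z up. Latched in the rest, its x axis lies along the rest's. Its two ends are alike: either may lead.
- plate_grip (a point): Middle of the wooden block on the plate, 36 mm above the plate's underside: the place to grip. The block is 44 mm (plate x) by 36 mm (plate y) and stands from 8 to 48 mm above the underside. Take it across y; fingertips 18 mm or more above the underside clear the rails.
- carving: Brittle bone-white carved flower fixed on top of the block, 33 mm across, 14.5 mm high; origin at the centre of its underside, 48 mm above the plate's underside. The robot must not touch it (over 3 N counts).
- rest: The low all-metal rest, fixed to the bench, 156 x 104 mm, origin under its middle. A dovetail along its x: two rails from x -25 to +25 mm with 45 degree flanks, 1.5 mm clear of the plate, tops 15 mm over the channel floor, 92 mm over their outsides. Mouth at the -x end, end stop at +x. The plate leaves along -x and is clear of the rails 50 mm out. Over 25 N of the robot on any of it harms it.
- rest_home (a point): Middle of the rest's channel floor, 22 mm above the bench; axes as the rest. The latched plate's origin lies 1 mm to its -x side. With the catch held down, a spring plunger in the end stop (6 N, falling to 3.4 N over its 13 mm stroke) pushes the plate 9 to 18 mm out along -x; the catch, let go, then only rubs under the plate and no longer holds it.
- rest_catch_pad (a point): Centre of the top of the rest catch's thumb pad: dark ribbed steel, 20 mm (rest x) by 22 mm (rest y), beside the mouth at x -31, y +59 mm of the rest, 12 mm above the channel floor. Press it straight down 6 mm to its stop; this takes 1 to 5 N.
- rest_catch (a joint): The rest's catch, sprung upwards: 0 up (latched), 0.006 m fully pressed; the plate comes free at about 0.0045 m. Its steel tongue stands 4 mm above the channel floor behind the plate's -x end.
- stand: The carving stand, fixed to the bench: the same dovetail as the rest's, in all its sizes, on a dark wooden plinth 156 x 108 mm, 26 mm high; origin under its middle, x along the channel from the mouth to the end stop. The plate goes in along +x. Over 30 N between plate and stand (all contacts added) while the plate is in the rails, or 25 N of the robot on the stand, harms it.
- stand_mouth (a point): Middle of the stand's apron, 62 mm out (-x) of stand_home, level with the channel floor: with its origin here the plate can be set down from above, its leading end between two 7 mm high funnel wings. They are 76 mm apart at stand x -45 mm and narrow to 60 mm at -25 mm, where the rails begin. The apron is flat from x -86 to -44 mm, 92 mm wide.
- stand_home (a point): Middle of the stand's channel floor, 46 mm above the bench; axes as the stand. Catch, plunger and end stop form one unit set by a screw, its setting not measured: the catch clicks up when the plate's origin comes to between 8 mm short (-x) of and 6 mm beyond this point, and the hard end stop comes 3 mm later. Feel for it. If it has not clicked, the plunger pushes the plate back.
- stand_catch (a joint): The stand's catch, sprung upwards, formed as the rest's: 0 up. The entering plate rides over its ramped tongue (1 N upwards) and holds it some 0.004 m down; it jumps back to 0 at the click. Over the last 13 mm the plunger resists with 3.4 to 6 N; with rubbing expect 2 to 12 N on the way in and a steep rise at the end stop.
- graver_a: A bystander: carving graver with a wooden handle, 145 mm long, 19 mm thick, lying between rest and stand; origin where handle and blade meet. Leave it alone (within 30 mm).
- graver_b: A bystander: a second graver, 130 mm long, lying between rest and stand; origin where handle and blade meet. Leave it alone (within 30 mm).
- vase_blank: A bystander: the half-carved bone-white vase, 204 mm long and 68 mm thick, lying across in its wooden cradle, 88 mm high in all; origin under its middle. Leave it alone (within 30 mm).
- wax_jar: A bystander: glass jar, 56 mm across, 60 mm high; origin under its middle. Leave it alone (within 30 mm).
- mallet: A bystander: small mallet, 220 mm long, lying; origin under its middle. Leave it alone (within 30 mm).
- sanding_block: A bystander: cork block 85 x 50 x 28 mm; origin under its middle. Leave it alone (within 30 mm).
- brush: A bystander: brush, 180 mm long, lying; origin under its middle. Leave it alone (within 30 mm).
- dish: A bystander: white bowl, 90 mm across, 28 mm high; origin under its middle. Leave it alone (within 30 mm).
There are look-alikes about, which are no part of the job. What is shaped like the stand but green or purple is not meant. Leave any purple look-alike of the rest alone.

How it is judged (in metres and radians):
On the way, in this order (a step that is already met when the one before it is completed fails the run):
1. the rest's catch is pressed down and the plate has sprung loose (value of joint rest_catch above 0.003 m and x of plate in the frame of rest_home below -0.005 m), for 0.05 s.
2. the plate has been slid out of the rest ((x of plate in the frame of rest_home below -0.055 m or horizontal distance between plate and rest_home above 0.1 m)), for 0.1 s.
3. the plate is home in the stand, with the stand's catch up behind it (x of plate in the frame of stand_home between -0.012 and 0.011 m and y of plate in the frame of stand_home between -0.004 and 0.004 m and z of plate in the frame of stand_home between -0.004 and 0.004 m and angle between the x axis of plate and the x axis of stand_home, either way round below 0.08 rad and angle between plate's own z axis and vertical below 0.08 rad and value of joint stand_catch below 0.0018 m and linear speed of plate below 0.01 m/s), for 0.2 s.
At the end, for the whole second after the job is handed in: The plate lies in the stand's channel, its origin within -12 to +11 mm of stand_home along the channel and within 4 mm across and in height, aligned and upright within 0.08 rad, at rest (below 10 mm/s), with the stand's catch up (below 1.8 mm) behind it (all of step 3); the robot touches nothing.
It fails at once if the plate is slammed on the stand (over 90 N between them) (contact force between plate and stand above 90 N).
It fails at once if the plate is rammed: over 30 N between plate and stand while the plate is well inside the rails (contact force between plate and stand above 30 N and x of plate in the frame of stand_home above -0.035 m).
It fails at once if the robot presses on the rest or the stand with more than 25 N (contact force between any of the fingers, the arm and rest above 25 N or contact force between any of the fingers, the arm and stand above 25 N).
It fails at once if the carving is touched (contact force between any of the fingers, the arm and carving above 3 N).
It fails at once if another thing on the bench is moved more than 30 mm (distance of any of graver_a, graver_b, vase_blank, wax_jar, mallet, sanding_block, brush, dish from where it was at the start of the episode above 0.03 m).
It also fails if it takes over 70 s, if anything falls off the work surface, if the arm or the gripper's body presses on something with over 40 N, if the wrist force passes 120 N, or if a joint passes its speed limit or range.

## Robot

A 6-joint arm with a two-finger parallel gripper is mounted at the origin on the work surface. World frame = base frame: x ahead of the robot, y to its left, z up, the work surface at z = 0. Lengths are in mm, angles in rad, forces in N, time in s.
With the tool pointing down it reaches from about 275 to 1000 mm from the base axis. Payload 8.4 kg.
Tool frame: the origin (TCP) lies midway between the tips of the shut fingers; the grasp point (between the pads) lies 19 mm behind it; z points along the fingers, y is the line along which they close (so a half turn about z gives the same grasp; the last joint's range is limited). The gripper opens to 85 mm and grips with 20 to 120 N. Pads are 22 mm wide; open, the fingers measure 114 mm over their backs; the gripper's body (76 mm by 85 mm) begins 54 mm behind the grasp point. The pads swing forward as they close: fully open they stand 13 mm farther back than shut.
Start: joints at [-1.12, 0.353, 1.633, -0, 1.155, -0.002], TCP at [273.427, -562.019, 231.281] pointing down, gripper open.
Joint ranges: [-2.63, 2.63], [-0.92, 2.1], [0.06, 2.66], [-1.3, 4.44], [0, 2.69], [-3.02, 3.02]. Speed limits (rad/s): [2.22, 2.22, 2.79, 3.14, 3.14, 3.14].

## Interface

Orientations are given as [roll, pitch, yaw] about the fixed x, y, z axes, in that order (R = Rz(yaw) Ry(pitch) Rx(roll)).
In Python, from rig import telemetry, optics, r gives the robot as it stands.
- The arm moves only by the tool play_rows, never from a script. Its arguments are lists of equal length, an entry for each row: "dp": the shift along the tool's x, y, z in units of 40 mm (1.0 is 40 mm), a list of three; "rot": the turn, a rotation vector about the tool's x, y, z in units of 6 degrees (1.0 is 6 degrees), a list of three. In form: {"dp": [[tx, ty, tz], ...], "rot": [[ax, ay, az], ...]}. A call has 1 to 5 rows; each row is the pose to reach, as a shift and turn from the pose commanded when the call began, along the tool's axes at that moment; what a row does not reach only later rows make up. A row lasts 1/12 s, in which the tool goes at most 41.7 mm and 7.16 degrees, less where a joint would pass 70% of its speed; a pose out of reach is approached as far as the arm can. A call with a gripper value outside its range is refused whole. "fingers" is the opening, from 0 (shut) to 1 (fully open), set as the call begins (left out, the last holds). The fingers move at their own pace and stop on an object; "grip_force" is the grip in N (left out, the last holds). Time passes only in rows, so rows that repeat a pose let the fingers close. It gives the time, the measured TCP pose, the force, the opening and the grip force at its end, in the units of the state.
- telemetry.sense(): the state, without advancing time (a new reading comes with each control period).
- optics.grab_frame(name): name is "scene" or "side" or "wrist"; returns a dict with "color" (400x640x3 uint8, red, green, blue), "mtx" (3x3 intrinsics, pixels), "R" (3x3) and "t" (3): a world point X has camera coordinates R X + t; the wrist camera has in their place "mount" (4x4, takes a point from camera to tool coordinates, whose origin is the TCP and whose axes are the flange's). Camera axes: x right, y down, z forward; pixel columns grow to the right and rows downward; lengths in mm; the calibration is good to about 2 mm. A picture is of the moment at which its call begins: read the wrist's pose just before it. There is no depth.
- r.sign_off(): hands the job in; it is judged then, once.
The state is a dict: "clock": time; "qpos": joint angles; "qvel": joint speeds; "joint_efforts": joint torques, N m; "eef_pos": TCP position; "tcp_rot": TCP orientation; "contact_force": force on the tool from outside, world axes, zero at the start; "wrist_torque": the same for the moment, N m; "opening": opening from 0.0 (shut) to 1.0 (fully open); "grasp_force": force on a finger pad.
Only numpy, scipy, OpenCV 4.12 (cv2) and the standard library are available. Lean on these libraries where they do the work, as an engineer would, in place of code of your own. Each camera call takes 0.05 s, during which the arm holds its last target. There are 200 camera calls.

## Working session

There is one attempt and no reset: what is moved stays moved. The work goes in short steps, Python scripts to look and compute and a tool call to move; the robot and the scene stay as the last step left them, time stands still between calls to the robot, and variables do not carry over. Pictures are saved under pics/ and viewed, at most 10 in all, crops included, and the job is handed in when it is done.

Besides the shell and the picture viewer there is one more tool, called after "Request:" as name(argument=value, ...), one argument or row to a line, values as JSON. play_rows: Moves the arm, as the interface text tells. Its arguments: {"type":"object","properties":{"dp":{"type":"array"},"rot":{"type":"array"},"fingers":{"type":"number"},"grip_force":{"type":"number"}},"required":["dp","rot"]}

```bash
ls; mkdir -p pics; python3 - <<'E'
from rig import telemetry, optics, r
import cv2,numpy as np,pickle
s=telemetry.sense();print(s)
ims=[]
D={}
for n in("scene","side","wrist"):
    f=optics.grab_frame(n);D[n]=f
    print(n,{k:np.round(v,3).tolist() for k,v in f.items() if k!="color"})
    cv2.imwrite(f"pics/{n}0.png",f["color"][:,:,::-1])
pickle.dump((s,D),open("d0.pkl","wb"))
E
```

```text
pics
{'clock': 0.0, 'qpos': array([-1.12040550e+00,  3.53640930e-01,  1.63418938e+00,  1.89471208e-05,
        1.15518235e+00, -2.37369446e-03]), 'qvel': array([ 0.00034576, -0.00067849, -0.00107164, -0.00045599,  0.00157894,
        0.00102277]), 'joint_efforts': array([ 2.34664170e-03, -6.05236459e+01, -3.42060292e+01,  2.18375480e-04,
        9.22792620e-03,  6.55991357e-06]), 'eef_pos': array([ 273.20956299, -561.56345604,  230.5425473 ]), 'tcp_rot': array([-3.14017269e+00, -2.06938605e-05,  4.52756846e-01]), 'contact_force': array([ 0.25373927, -0.49130651, -1.37771329]), 'wrist_torque': array([ 0.02514794, -0.02245359, -0.01521451]), 'grasp_force': 0.0, 'opening': 0.9982677470565184}
scene {'mtx': [[425.011, 0.0, 316.955], [0.0, 425.011, 200.034], [0.0, 0.0, 1.0]], 'R': [[0.713, 0.701, -0.003], [0.506, -0.518, -0.689], [-0.485, 0.491, -0.724]], 't': [-350.656, -222.891, 1403.606]}
side {'mtx': [[448.786, 0.0, 316.899], [0.0, 448.786, 194.426], [0.0, 0.0, 1.0]], 'R': [[-0.924, -0.381, 0.021], [-0.284, 0.65, -0.705], [0.255, -0.658, -0.709]], 't': [452.868, 209.767, 1314.477]}
wrist {'mtx': [[335.649, 0.0, 315.206], [0.0, 335.649, 200.522], [0.0, 0.0, 1.0]], 'mount': [[0.0, -0.965, -0.263, 68.128], [1.0, 0.0, 0.001, 0.463], [-0.001, -0.263, 0.965, -143.123], [0.0, 0.0, 0.0, 1.0]]}
```

View pics/scene0.png

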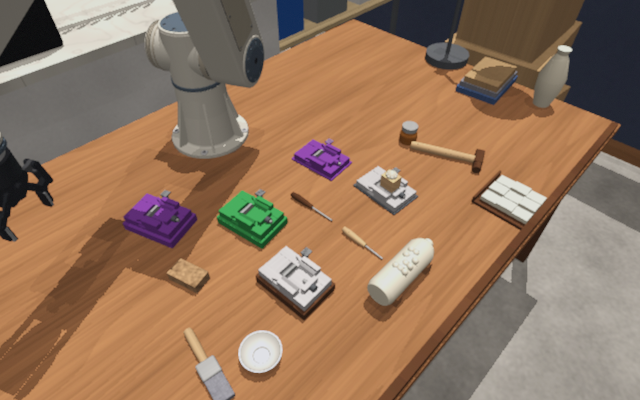

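View pics/side0.png

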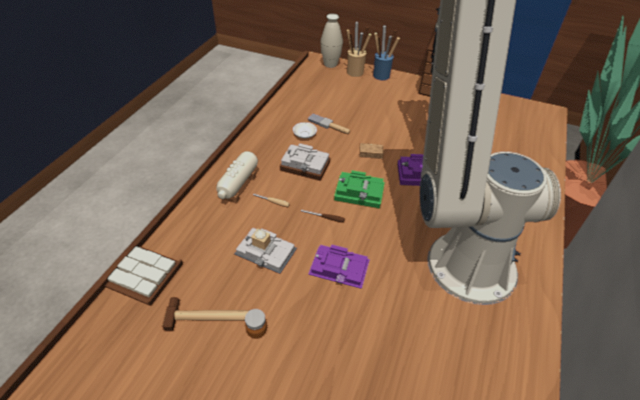

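The candidates are:
- **Rest-like:** grey at scene (386,188), which carries the carving, and purple at (322,157).
- **Stand-like:** grey on dark wood at (296,280), green at (252,217) and purple at (160,218).

The grey ones fit the description. I'll confirm with enlarged crops.

```bash
cat > h.py <<'E'
import numpy as np,cv2
def ray(f,uv):
    d=np.linalg.inv(f["mtx"])@np.array([uv[0],uv[1],1.]); R=np.array(f["R"]);t=np.array(f["t"])
    return -R.T@t, R.T@d
def plane(f,uv,z):
    o,d=ray(f,uv); return o+d*(z-o[2])/d[2]
def proj(f,X):
    c=f["mtx"]@(np.array(f["R"])@np.array(X,float)+f["t"]); return c[:2]/c[2]
def wristcam(f,s):
    """give wrist frame R,t world->camera"""
    from scipy.spatial.transform import Rotation as Ro
    T=np.eye(4);T[:3,:3]=Ro.from_euler('xyz',s["tcp_rot"]).as_matrix();T[:3,3]=s["eef_pos"]
    W=np.linalg.inv(T@np.array(f["mount"]));f["R"]=W[:3,:3];f["t"]=W[:3,3];return f
E
python3 - <<'E'
import pickle,cv2,numpy as np
from h import *
s,D=pickle.load(open("d0.pkl","rb"))
c=D["scene"]["color"][:,:,::-1];d=D["side"]["color"][:,:,::-1]
z=lambda im,x,y:cv2.resize(im[y:y+75,x:x+100],(400,300),interpolation=cv2.INTER_CUBIC)
o=np.vstack([np.hstack([z(c,340,150),z(c,246,240)]),np.hstack([z(d,215,210),z(d,256,124)])])
cv2.imwrite("pics/crop1.png",o)
print(plane(D["scene"],(386,190),22),plane(D["side"],(265,252),22),plane(D["scene"],(296,279),46),plane(D["side"],(306,158),46))
E
```

```text
[591.80819778 172.88329339  22.        ] [568.5728273 207.2643486  22.       ] [ 635.54128115 -213.80445531   46.        ] [ 614.79534943 -200.59357205   46.        ]
```

View pics/crop1.png

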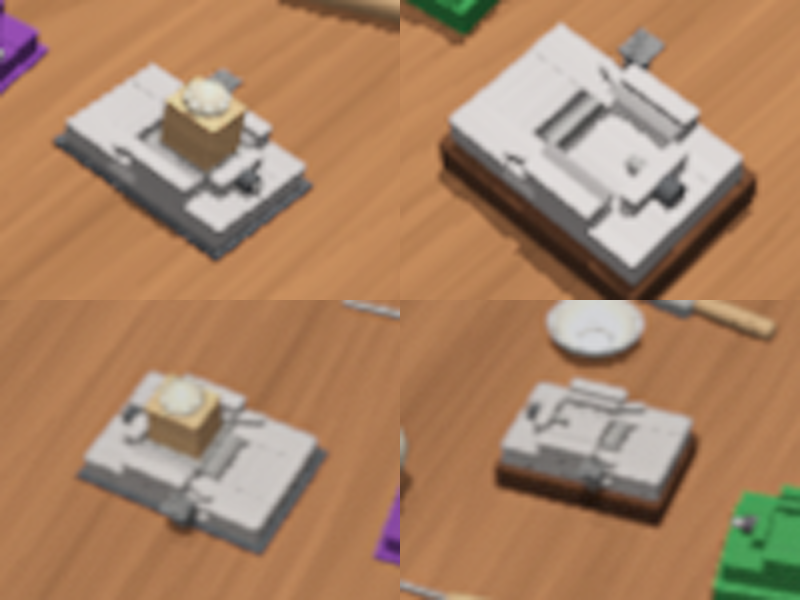

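The crop confirms it. The grey rest holds the block and carving, with its pad at scene (396,170). The empty grey stand sits on a dark wood plinth, with its pad at scene about (306,252). Both mouths face upper left in the scene image, roughly world -x. I'm moving over the stand for a close look.

Request:
play_rows(
  dp=[
    [0.9, -0.36, -0.2],
    [1.8, -0.72, -0.4],
    [2.7, -1.08, -0.6],
    [3.6, -1.44, -0.8],
    [4.5, -1.8, -1.0],
  ],
  rot=[
    [0, 0, 0],
    [0, 0, 0],
    [0, 0, 0],
    [0, 0, 0],
    [0, 0, 0],
  ],
)

```text
clock: 0.57
eef_pos: [404.5, -417.0, 271.4]
tcp_rot: [-3.141, 0.0, 0.452]
contact_force: [0.4, -0.7, -0.4]
opening: 1.001
grasp_force: 0.0
```

Request:
play_rows(
  dp=[
    [0.9, -0.36, 0],
    [1.8, -0.72, 0],
    [2.7, -1.08, 0],
    [3.6, -1.44, 0],
    [4.5, -1.8, 0],
  ],
  rot=[
    [0, 0, 0],
    [0, 0, 0],
    [0, 0, 0],
    [0, 0, 0],
    [0, 0, 0],
  ],
)

```text
clock: 0.98
eef_pos: [535.0, -273.3, 271.2]
tcp_rot: [-3.141, 0.0, 0.453]
contact_force: [0.5, -0.7, 0.2]
opening: 1.001
grasp_force: 0.0
```

Request:
play_rows(
  dp=[
    [0.8, -0.3, 0],
    [1.6, -0.6, 0],
    [2.2, -0.8, 0],
    [2.2, -0.8, 0],
    [2.2, -0.8, 0],
  ],
  rot=[
    [0, 0, 0],
    [0, 0, 0],
    [0, 0, 0],
    [0, 0, 0],
    [0, 0, 0],
  ],
)

```text
clock: 1.4
eef_pos: [599.8, -206.6, 270.7]
tcp_rot: [-3.141, 0.001, 0.455]
contact_force: [-0.3, -1.6, 0.1]
opening: 0.998
grasp_force: 0.0
```

```bash
python3 - <<'E'
from rig import telemetry, optics
import pickle,cv2,numpy as np
from h import *
s,D=pickle.load(open("d0.pkl","rb"));f=D["scene"]
P=[plane(f,(340+a/4,150+b/4),0)[:2] for a,b in((55,142),(218,258),(312,185))]
print(P,np.arctan2(*(P[1]-P[0])[::-1]),np.linalg.norm(P[1]-P[0]),np.linalg.norm(P[2]-P[1]),(P[0]+P[2])/2)
s=telemetry.sense();g=wristcam(optics.grab_frame("wrist"),s);pickle.dump((s,g),open("ws.pkl","wb"))
print(s["eef_pos"],s["tcp_rot"],s["qpos"],s["clock"],s["contact_force"])
cv2.imwrite("pics/ws.png",g["color"][:,:,::-1])
E
```

```text
[array([501.8704045 , 141.41004857]), array([654.67995681, 133.87038985]), array([659.99596093, 235.38312536])] -0.049300251208282554 152.99544349782545 101.65183407781167 [580.93318272 188.39658697]
[ 599.7785932  -206.62589301  270.72301989] [-3.14106795e+00  6.84610302e-04  4.55224115e-01] [-3.34071557e-01  3.34967438e-01  1.56936396e+00 -1.23152327e-04
  1.23811592e+00  7.81541103e-01] 1.4 [-0.34687041 -1.61202864  0.08764835]
```

View pics/ws.png

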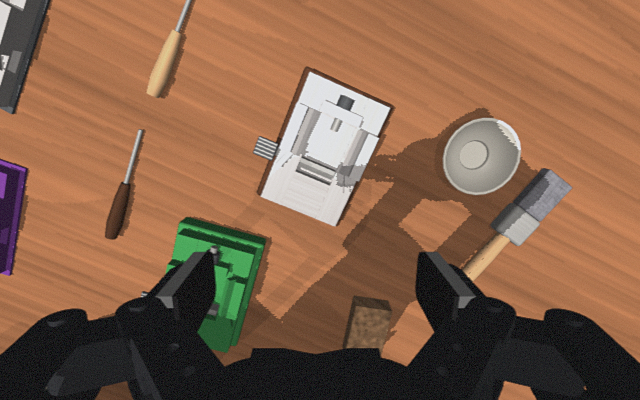

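The stand is in full view with its centre near (327,147), its pad at (265,147) and its mouth towards the image bottom. I'll measure its pose.

```bash
cat >> h.py <<'E'
def whiterect(g,box,z):
    im=g["color"].astype(int);mx=im.max(2);mn=im.min(2)
    m=((mx-mn<28)&(mx>115)).astype(np.uint8)
    M=np.zeros_like(m);x0,y0,x1,y1=box;M[y0:y1,x0:x1]=m[y0:y1,x0:x1]
    M=cv2.morphologyEx(M,cv2.MORPH_OPEN,np.ones((3,3)))
    c=max(cv2.findContours(M,cv2.RETR_EXTERNAL,cv2.CHAIN_APPROX_NONE)[0],key=cv2.contourArea)
    P=np.array([plane(g,p[0],z)[:2] for p in c],np.float32)
    return cv2.minAreaRect(P),cv2.minAreaRect(c),c
E
python3 - <<'E'
import pickle
from h import *
s,g=pickle.load(open("ws.pkl","rb"))
for z in (36,46,61):
    a,b,c=whiterect(g,(255,60,400,235),z);print(z,a)
print(b,cv2.boxPoints(b))
im=g["color"][60:235,245:405,::-1].copy()
cv2.imwrite("pics/ws2.png",cv2.resize(im,None,fx=3.4,fy=3.4,interpolation=cv2.INTER_CUBIC))
E
```

```text
36 ((622.1243896484375, -207.1062774658203), (148.33782958984375, 99.81098175048828), 3.1291346549987793)
46 ((623.1611328125, -206.31248474121094), (144.4114227294922, 97.16907501220703), 3.1291403770446777)
61 ((624.71630859375, -205.12179565429688), (138.52191162109375, 93.20623016357422), 3.1291704177856445)
((325.2534484863281, 149.90811157226562), (90.44000244140625, 134.25489807128906), 21.948699951171875) [[258.2204   195.26793 ]
 [308.40167   70.74397 ]
 [392.2865   104.548294]
 [342.10522  229.07225 ]]
```

View pics/ws2.png

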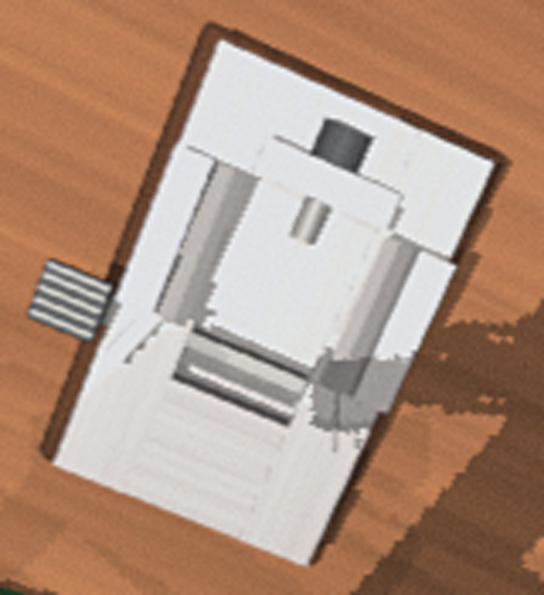

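```bash
python3 - <<'E'
import pickle
from h import *
s,g=pickle.load(open("ws.pkl","rb"))
q=lambda a,b,z:plane(g,(245+a/3.4-.35,60+b/3.4-.35),z)[:2]
for n,a,b,z in [("pad",71,298,58),("rLb",187,148,61),("rRb",455,262,61),("rRf",380,410,61),("c1",218,40,46),("c2",497,160,46),("c3",50,460,46),("c4",312,563,46),("slotL",190,325,46),("slotR",315,378,46),("p1",210,22,26),("p2",508,152,26),("p3",42,458,26)]:
    print(n,q(a,b,z).round(1))
E
```

```text
pad [ 603.3 -147.5]
rLb [ 659.4 -160.7]
rRb [ 665.2 -248.4]
rRf [ 614.5 -249.4]
c1 [ 691.8 -155. ]
c2 [ 698.5 -248. ]
c3 [ 549.3 -161.9]
c4 [ 555.3 -256.6]
slotL [ 610.3 -184.4]
slotR [ 612.6 -228.4]
p1 [ 697.2 -149.2]
p2 [ 704.3 -253.8]
p3 [ 542.6 -158.2]
```

Request:
play_rows(
  dp=[
    [0.75, -0.7, 0],
    [1.5, -1.4, 0],
    [2.25, -2.1, 0],
    [3.0, -2.8, 0],
    [3.7, -3.5, 0],
  ],
  rot=[
    [0, 0, 0.9],
    [0, 0, 1.8],
    [0, 0, 2.7],
    [0, 0, 3.6],
    [0, 0, 4.5],
  ],
)

```text
clock: 1.87
eef_pos: [671.1, -16.9, 271.4]
tcp_rot: [3.141, 0.0, -0.025]
contact_force: [-0.4, 0.5, -0.3]
opening: 1.001
grasp_force: 0.0
```

Request:
play_rows(
  dp=[
    [-0.4, -0.8, 0],
    [-0.8, -1.6, 0],
    [-1.2, -2.4, 0],
    [-1.6, -3.2, 0],
    [-2.0, -4.0, 0],
  ],
  rot=[
    [0, 0, 0],
    [0, 0, 0],
    [0, 0, 0],
    [0, 0, 0],
    [0, 0, 0],
  ],
)

```text
clock: 2.28
eef_pos: [592.9, 144.1, 271.3]
tcp_rot: [3.141, 0.0, -0.02]
contact_force: [0.4, 1.2, 0.8]
opening: 1.004
grasp_force: 0.0
```

Request:
play_rows(
  dp=[
    [-0.5, -0.6, 0],
    [-0.8, -1.0, 0],
    [-0.8, -1.0, 0],
    [-0.8, -1.0, 0],
  ],
  rot=[
    [0, 0, 0],
    [0, 0, 0],
    [0, 0, 0],
    [0, 0, 0],
  ],
)

```text
clock: 2.62
eef_pos: [562.4, 184.3, 271.5]
tcp_rot: [3.141, -0.0, -0.018]
contact_force: [0.6, -0.3, 0.3]
opening: 1.004
grasp_force: 0.0
```

```bash
python3 - <<'E'
from rig import telemetry, optics
import pickle
from h import *
s=telemetry.sense();g=wristcam(optics.grab_frame("wrist"),s);pickle.dump((s,g),open("wr.pkl","wb"))
print(s["eef_pos"],s["tcp_rot"],s["contact_force"])
u,v=proj(g,(590,188,22)).astype(int);x0,y0=max(u-80,0),max(v-100,0);print(x0,y0)
im=g["color"][y0:y0+175,x0:x0+160,::-1]
cv2.imwrite("pics/wr.png",cv2.resize(im,None,fx=3.4,fy=3.4,interpolation=cv2.INTER_CUBIC))
E
```

```text
[562.42531485 184.30813639 271.51140115] [ 3.14117894e+00 -2.89002186e-04 -1.77733422e-02] [ 0.64817167 -0.32696427  0.28288734]
231 45
```

View pics/wr.png

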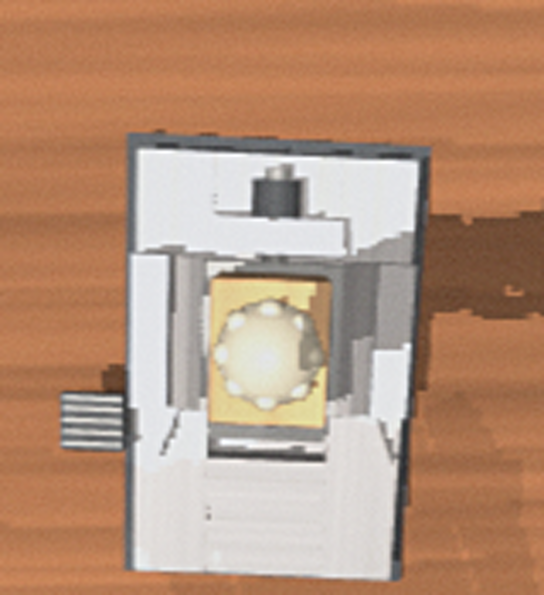

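Block top corners are at crop (210,275) to (327,428), the pad is at (94,420), and the mouth is at the image bottom. I'll measure the pose.

```bash
python3 - <<'E'
import pickle
from h import *
s,g=pickle.load(open("wr.pkl","rb"))
q=lambda a,b,z:plane(g,(231+a/3.4-.35,45+b/3.4-.35),z)[:2]
P={}
for n,a,b,z in [("pad",94,420,34),("rLb",130,255,37),("rRb",415,264,37),("c1",135,148,22),("c2",419,160,22),("c3",130,570,22),("c4",392,578,22),("b1",211,276,70),("b2",330,279,70),("b3",209,424,70),("b4",327,428,70)]:
    P[n]=q(a,b,z);print(n,P[n].round(1))
c=sum(P["c%d"%i] for i in(1,2,3,4))/4
b=sum(P["b%d"%i] for i in(1,2,3,4))/4
an=lambda d:np.arctan2(d[1],d[0])
print(c,b,[an(P[i]-P[j]) for i,j in(("c1","c3"),("c2","c4"),("b1","b3"),("b2","b4"))],[an(P[i]-P[j])-np.pi/2 for i,j in(("c1","c2"),("c3","c4"),("rLb","rRb"),("b1","b2"),("b3","b4"))])
E
```

```text
pad [566.7 249.3]
rLb [620.6 233.9]
rRb [616.1 142.2]
c1 [654.1 232.5]
c2 [648.8 139.6]
c3 [510.  241.8]
c4 [505.3 147.5]
b1 [615.  205.9]
b2 [613.5 170.8]
b3 [570.9 208.1]
b4 [569.  172.1]
[579.5478457  190.34088439] [592.10585554 189.22465654] [np.float64(-0.06480798081921547), np.float64(-0.05496837794641179), np.float64(-0.04874084389028271), np.float64(-0.028187251284377275)] [np.float64(-0.057467948213764775), np.float64(-0.049690967542863396), np.float64(-0.04813355232784455), np.float64(-0.04205335908058716), np.float64(-0.05183162144260489)]
```

Rest home is about (593.4,189.3) with yaw -0.052. Stand home is about (637.6,-204.6) with yaw +0.058. I'll press the catch with shut fingers turned 90°, offset 5 mm outward on the pad to clear the rail.

Request:
play_rows(
  dp=[
    [0.02, -0.5, 0],
    [0.05, -1.0, 0],
    [0.05, -1.5, 0],
    [0.05, -1.77, 0],
    [0.05, -1.77, 0],
  ],
  rot=[
    [0, 0, -1.1],
    [0, 0, -2.2],
    [0, 0, -3.3],
    [0, 0, -4.4],
    [0, 0, -5.5],
  ],
  fingers=0,
  grip_force=30,
)

```text
clock: 3.08
eef_pos: [567.3, 255.9, 271.1]
tcp_rot: [-3.141, -0.0, 0.562]
contact_force: [-0.8, -0.4, 0.9]
opening: 0.301
grasp_force: 0.0
```

Request:
play_rows(
  dp=[
    [0, 0, 0.6],
    [0, 0, 1.2],
    [0, 0, 1.8],
    [0, 0, 2.4],
    [0, 0, 3.0],
  ],
  rot=[
    [0, 0, -1.1],
    [0, 0, -2.2],
    [0, 0, -3.3],
    [0, 0, -4.4],
    [0, 0, -5.5],
  ],
)

```text
clock: 3.5
eef_pos: [567.2, 253.8, 150.2]
tcp_rot: [3.141, 0.0, 1.137]
contact_force: [-0.2, 0.0, 0.4]
opening: 0.002
grasp_force: 0.0
```

Request:
play_rows(
  dp=[
    [0, 0, 0.5],
    [0, 0, 1.0],
    [0, 0, 1.5],
    [0, 0, 1.9],
    [0, 0, 1.9],
  ],
  rot=[
    [0, 0, -1.0],
    [0, 0, -2.0],
    [0, 0, -3.0],
    [0, 0, -3.7],
    [0, 0, -3.7],
  ],
)

```text
clock: 3.92
eef_pos: [565.1, 253.0, 71.8]
tcp_rot: [-3.137, 0.003, 1.522]
contact_force: [-0.8, -0.7, 0.1]
opening: 0.002
grasp_force: 0.0
```

```bash
python3 - <<'E'
from rig import telemetry
s=telemetry.sense();print(s["eef_pos"],s["tcp_rot"],s["qpos"],s["contact_force"],s["opening"],s["clock"])
E
```

```text
[565.0919117  252.95123161  71.84693849] [-3.13702923e+00  2.69211701e-03  1.52228657e+00] [ 4.18650129e-01  5.30454842e-01  1.75906152e+00 -4.60890992e-04
  8.57363206e-01  4.67468575e-01] [-0.8294759  -0.68536444  0.08600538] 0.0018468970624542825 3.9167
```

Request:
play_rows(
  dp=[
    [0.04, 0, 0.3],
    [0.04, 0, 0.6],
    [0.04, 0, 0.8],
    [0.04, 0, 0.85],
    [0.04, 0, 0.85],
  ],
  rot=[
    [0, 0, 0],
    [0, 0, 0],
    [0, 0, 0],
    [0, 0, 0],
    [0, 0, 0],
  ],
)

```text
clock: 4.33
eef_pos: [565.9, 257.0, 40.7]
tcp_rot: [-3.141, 0.001, 1.52]
contact_force: [-0.6, -0.6, 0.3]
opening: 0.001
grasp_force: 0.0
```

Request:
play_rows(
  dp=[
    [0, 0, 0.03],
    [0, 0, 0.06],
    [0, 0, 0.09],
    [0, 0, 0.12],
    [0, 0, 0.15],
  ],
  rot=[
    [0, 0, 0],
    [0, 0, 0],
    [0, 0, 0],
    [0, 0, 0],
    [0, 0, 0],
  ],
)

```text
clock: 4.75
eef_pos: [566.3, 257.4, 35.5]
tcp_rot: [3.141, -0.0, 1.521]
contact_force: [0.2, -0.1, 0.8]
opening: 0.0
grasp_force: 0.0
```

Request:
play_rows(
  dp=[
    [0, 0, 0.02],
    [0, 0, 0.04],
    [0, 0, 0.05],
    [0, 0, 0.05],
    [0, 0, 0.05],
  ],
  rot=[
    [0, 0, 0],
    [0, 0, 0],
    [0, 0, 0],
    [0, 0, 0],
    [0, 0, 0],
  ],
)

```text
clock: 5.17
eef_pos: [566.2, 257.3, 33.3]
tcp_rot: [3.142, -0.0, 1.521]
contact_force: [0.2, 0.1, 1.3]
opening: 0.003
grasp_force: 0.5
```

Request:
play_rows(
  dp=[
    [-0.02, 0, 0.025],
    [-0.04, 0, 0.05],
    [-0.05, 0, 0.075],
    [-0.05, 0, 0.08],
    [-0.05, 0, 0.08],
  ],
  rot=[
    [0, 0, 0],
    [0, 0, 0],
    [0, 0, 0],
    [0, 0, 0],
    [0, 0, 0],
  ],
)

```text
clock: 5.58
eef_pos: [566.1, 255.1, 29.9]
tcp_rot: [-3.141, 0.0, 1.521]
contact_force: [0.1, -0.4, 0.0]
opening: 0.001
grasp_force: 0.5
```

Request:
play_rows(
  dp=[
    [0, 0, 0.02],
    [0, 0, 0.03],
    [0, 0, 0.04],
    [0, 0, 0.04],
    [0, 0, 0.04],
  ],
  rot=[
    [0, 0, 0],
    [0, 0, 0],
    [0, 0, 0],
    [0, 0, 0],
    [0, 0, 0],
  ],
)

```text
clock: 6.0
eef_pos: [566.1, 255.2, 28.5]
tcp_rot: [-3.141, 0.0, 1.521]
contact_force: [-0.8, -1.2, 1.0]
opening: -0.002
grasp_force: 0.6
```

```bash
cat >> h.py <<'E'
def block(f,box):
    """wood block pixels: light tan"""
    x0,y0,x1,y1=box;h=cv2.cvtColor(f["color"],cv2.COLOR_RGB2HSV)[y0:y1,x0:x1].astype(int)
    m=(h[...,0]>12)&(h[...,0]<26)&(h[...,1]>70)&(h[...,2]>90)
    y,x=np.nonzero(m);return len(x),x.mean()+x0,y.mean()+y0
E
python3 - <<'E'
from rig import telemetry,optics
import pickle
from h import *
s0,D=pickle.load(open("d0.pkl","rb"))
f=optics.grab_frame("scene");b=(360,160,420,200)
print(block(D["scene"],b),block(f,b),proj(f,(592,189,60)),proj(f,(580,189,60)))
x=np.hstack([cv2.resize(i["color"][150:225,340:440,::-1],(400,300),interpolation=cv2.INTER_CUBIC) for i in(D["scene"],f)])
cv2.imwrite("pics/cmp.png",x)
s=telemetry.sense();print(s["eef_pos"],s["contact_force"])
E
```

```text
(1206, np.float64(393.7396351575456), np.float64(173.46600331674958)) (1042, np.float64(392.80038387715933), np.float64(173.96737044145874)) [391.29725942 177.27305381] [387.82353013 175.18257631]
[566.0519139  255.18637719  28.45290257] [-0.05915675 -0.44275396  0.50284322]
```

View pics/cmp.png

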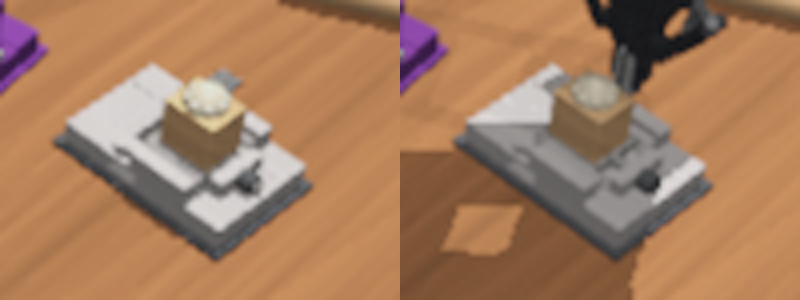

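The block has moved about 3 px up-left, roughly 11 mm outward, so the plate has sprung loose. I'll retreat, turn back and open the fingers.

Request:
play_rows(
  dp=[
    [0, 0, -0.3],
    [0, 0, -1.0],
    [0, 0, -2.0],
    [0, 0, -3.0],
    [0, 0, -4.0],
  ],
  rot=[
    [0, 0, 0],
    [0, 0, 0],
    [0, 0, 1.0],
    [0, 0, 2.0],
    [0, 0, 3.0],
  ],
)

```text
clock: 6.47
eef_pos: [565.6, 255.1, 190.8]
tcp_rot: [-3.141, 0.0, 1.202]
contact_force: [-0.0, -0.3, 0.4]
opening: 0.0
grasp_force: 0.0
```

Request:
play_rows(
  dp=[
    [0, 0, -0.5],
    [0, 0, -0.5],
    [0, 0, -0.5],
    [0, 0, -0.5],
    [0, 0, -0.5],
  ],
  rot=[
    [0, 0, 1.15],
    [0, 0, 2.3],
    [0, 0, 3.45],
    [0, 0, 4.6],
    [0, 0, 5.75],
  ],
  fingers=1,
)

```text
clock: 6.88
eef_pos: [566.0, 255.3, 209.7]
tcp_rot: [3.142, -0.001, 0.599]
contact_force: [-0.2, -0.3, 0.5]
opening: 0.708
grasp_force: 0.0
```

Request:
play_rows(
  dp=[
    [0, 0, 0],
    [0, 0, 0],
    [0, 0, 0],
    [0, 0, 0],
    [0, 0, 0],
  ],
  rot=[
    [0, 0, 1.15],
    [0, 0, 2.3],
    [0, 0, 3.45],
    [0, 0, 4.6],
    [0, 0, 5.75],
  ],
)

```text
clock: 7.3
eef_pos: [565.9, 255.3, 209.4]
tcp_rot: [-3.141, -0.0, -0.003]
contact_force: [-0.1, 0.2, -0.4]
opening: 1.002
grasp_force: 0.0
```

Request:
play_rows(
  dp=[
    [0, 0.6, 0],
    [0, 1.2, 0],
    [0, 1.65, 0],
    [0, 1.65, 0],
    [0, 1.65, 0],
  ],
  rot=[
    [0, 0, 0.5],
    [0, 0, 0.5],
    [0, 0, 0.5],
    [0, 0, 0.5],
    [0, 0, 0.5],
  ],
)

```text
clock: 7.72
eef_pos: [566.3, 188.8, 209.3]
tcp_rot: [-3.141, -0.0, -0.051]
contact_force: [0.8, 0.7, -0.3]
opening: 0.997
grasp_force: 0.0
```

```bash
python3 - <<'E'
from rig import telemetry, optics
import pickle
from h import *
s=telemetry.sense();g=wristcam(optics.grab_frame("wrist"),s);pickle.dump((s,g),open("wr2.pkl","wb"))
print(s["eef_pos"],s["tcp_rot"],s["contact_force"],s["opening"])
u,v=proj(g,(580,190,70)).astype(int);x0,y0=max(u-80,0),max(v-88,0);print(x0,y0)
cv2.imwrite("pics/wr2.png",cv2.resize(g["color"][y0:y0+175,x0:x0+160,::-1],None,fx=3.4,fy=3.4,interpolation=cv2.INTER_CUBIC))
E
```

```text
[566.29984899 188.77173472 209.29034458] [-3.14112063e+00 -4.49439068e-04 -5.14671944e-02] [ 0.83516615  0.74991058 -0.25463197] 0.996997173068495
233 87
```

View pics/wr2.png

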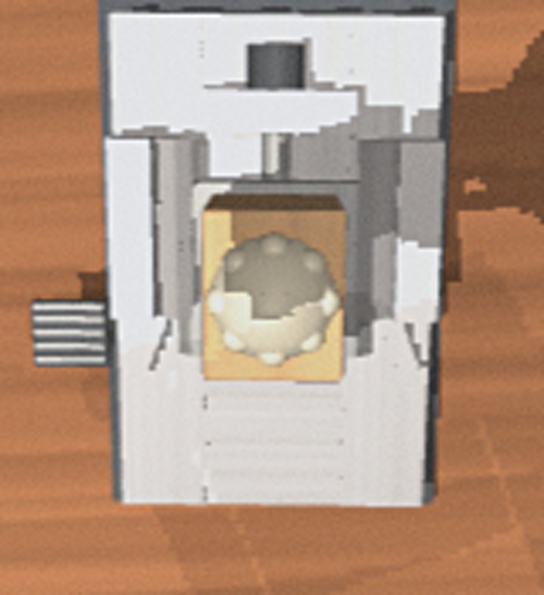

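The block top spans crop (204,210) to (344,380) and is aligned with the tool. The plunger is exposed, so the plate is loose.

```bash
python3 - <<'E'
import pickle
from h import *
s,g=pickle.load(open("wr2.pkl","rb"))
q=lambda a,b,z:plane(g,(233+a/3.4-.35,87+b/3.4-.35),z)[:2]
P=[q(*p,70) for p in((204,210),(345,210),(203,380),(344,380))]
c=sum(P)/4;print(np.round(P,1),c)
from scipy.spatial.transform import Rotation as Ro
d=np.append(c,39)-s["eef_pos"];print(Ro.from_euler('xyz',s["tcp_rot"]).as_matrix().T@d/40)
R=np.array([[np.cos(.052),-np.sin(.052)],[np.sin(.052),np.cos(.052)]]);print(R@(c-[593.4,189.3]))
E
```

```text
[[603.8 206. ]
 [602.1 171.3]
 [560.7 209.2]
 [558.8 173.1]] [581.35515609 189.90043361]
[ 0.37251924 -0.04553331  4.25744844]
[-12.05977143  -0.02642765]
```

Request:
play_rows(
  dp=[
    [0.37, -0.04, 0.5],
    [0.37, -0.04, 1.3],
    [0.37, -0.04, 2.1],
    [0.37, -0.04, 2.9],
    [0.37, -0.04, 3.5],
  ],
  rot=[
    [0, 0, 0],
    [0, 0, 0],
    [0, 0, 0],
    [0, 0, 0],
    [0, 0, 0],
  ],
)

```text
clock: 8.18
eef_pos: [580.2, 191.1, 66.3]
tcp_rot: [3.141, 0.001, -0.049]
contact_force: [0.4, 0.0, 0.3]
opening: 0.999
grasp_force: 0.0
```

Request:
play_rows(
  dp=[
    [0, 0, 0.3],
    [0, 0, 0.5],
    [0, 0, 0.68],
    [0, 0, 0.72],
    [0, 0, 0.72],
  ],
  rot=[
    [0, 0, 0],
    [0, 0, 0],
    [0, 0, 0],
    [0, 0, 0],
    [0, 0, 0],
  ],
)

```text
clock: 8.6
eef_pos: [581.7, 190.5, 40.3]
tcp_rot: [-3.141, -0.001, -0.05]
contact_force: [-0.5, -0.7, -0.5]
opening: 0.998
grasp_force: 0.0
```

Request:
play_rows(
  dp=[
    [0, 0, 0],
    [0, 0, 0],
    [0, 0, 0],
    [0, 0, 0],
    [0, 0, 0],
  ],
  rot=[
    [0, 0, 0],
    [0, 0, 0],
    [0, 0, 0],
    [0, 0, 0],
    [0, 0, 0],
  ],
  fingers=0.2,
  grip_force=40,
)

```text
clock: 9.02
eef_pos: [581.6, 190.2, 40.5]
tcp_rot: [-3.141, -0.001, -0.05]
contact_force: [-0.2, -0.4, 7.1]
opening: 0.416
grasp_force: 40.6
```

Request:
play_rows(
  dp=[
    [0, 0, 0],
    [0, 0, 0],
    [0, 0, 0],
    [0, 0, 0],
  ],
  rot=[
    [0, 0, 0],
    [0, 0, 0],
    [0, 0, 0],
    [0, 0, 0],
  ],
)

```text
clock: 9.35
eef_pos: [581.6, 190.2, 40.4]
tcp_rot: [-3.141, -0.001, -0.05]
contact_force: [-1.1, -0.1, 6.5]
opening: 0.413
grasp_force: 40.6
```

Request:
play_rows(
  dp=[
    [0, 0, -0.02],
    [-0.08, 0, -0.02],
    [-0.2, 0, -0.02],
    [-0.32, 0, -0.02],
    [-0.45, 0, -0.02],
  ],
  rot=[
    [0, 0, 0],
    [0, 0, 0],
    [0, 0, 0],
    [0, 0, 0],
    [0, 0, 0],
  ],
  grip_force=50,
)

```text
clock: 9.77
eef_pos: [562.7, 191.1, 40.5]
tcp_rot: [-3.142, -0.0, -0.05]
contact_force: [1.0, 0.1, 1.2]
opening: 0.414
grasp_force: 50.0
```

Request:
play_rows(
  dp=[
    [-0.2, 0, 0],
    [-0.4, 0, 0],
    [-0.6, 0, 0],
    [-0.8, 0, 0],
    [-1.0, 0, 0],
  ],
  rot=[
    [0, 0, 0],
    [0, 0, 0],
    [0, 0, 0],
    [0, 0, 0],
    [0, 0, 0],
  ],
)

```text
clock: 10.18
eef_pos: [522.2, 193.0, 40.5]
tcp_rot: [3.142, 0.0, -0.05]
contact_force: [1.6, 0.6, 0.1]
opening: 0.411
grasp_force: 50.0
```

Request:
play_rows(
  dp=[
    [-0.1, 0, 0],
    [-0.2, 0, 0],
    [-0.2, 0, 0],
    [-0.2, 0, 0],
    [-0.2, 0, 0],
  ],
  rot=[
    [0, 0, 0],
    [0, 0, 0],
    [0, 0, 0],
    [0, 0, 0],
    [0, 0, 0],
  ],
)

```text
clock: 10.6
eef_pos: [515.2, 193.4, 40.5]
tcp_rot: [3.142, 0.0, -0.05]
contact_force: [-1.5, 0.3, 2.5]
opening: 0.412
grasp_force: 50.1
```

Request:
play_rows(
  dp=[
    [0, 0, -0.3],
    [0, 0, -0.9],
    [0, 0, -1.6],
    [0, 0, -2.3],
    [0, 0, -3.0],
  ],
  rot=[
    [0, 0, 0],
    [0, 0, 0],
    [0, 0, 0],
    [0, 0, 0],
    [0, 0, 0],
  ],
)

```text
clock: 11.02
eef_pos: [515.0, 193.1, 162.1]
tcp_rot: [3.141, 0.001, -0.05]
contact_force: [0.1, 1.5, -2.6]
opening: 0.413
grasp_force: 50.4
```

Request:
play_rows(
  dp=[
    [0.1, 0.6, -0.3],
    [0.25, 1.3, -0.3],
    [0.4, 2.1, -0.3],
    [0.55, 2.9, -0.3],
    [0.7, 3.7, -0.3],
  ],
  rot=[
    [0, 0, 0],
    [0, 0, 0],
    [0, 0, 0],
    [0, 0, 0],
    [0, 0, 0],
  ],
)

```text
clock: 11.43
eef_pos: [535.8, 42.8, 173.2]
tcp_rot: [3.142, -0.0, -0.049]
contact_force: [-0.8, -0.1, -1.4]
opening: 0.414
grasp_force: 50.7
```

Request:
play_rows(
  dp=[
    [0.15, 0.8, 0],
    [0.3, 1.6, 0],
    [0.45, 2.4, 0],
    [0.6, 3.2, 0],
    [0.75, 4.0, 0],
  ],
  rot=[
    [0, 0, 0],
    [0, 0, 0],
    [0, 0, 0],
    [0, 0, 0],
    [0, 0, 0],
  ],
)

```text
clock: 11.85
eef_pos: [557.6, -118.9, 173.0]
tcp_rot: [3.142, 0.0, -0.05]
contact_force: [0.3, 0.5, -2.3]
opening: 0.415
grasp_force: 50.7
```

Request:
play_rows(
  dp=[
    [0.15, 0.7, 0],
    [0.3, 1.4, 0],
    [0.4, 1.9, 0],
    [0.47, 2.25, 0],
    [0.47, 2.25, 0],
  ],
  rot=[
    [0, 0, 0],
    [0, 0, -0.3],
    [0, 0, -0.6],
    [0, 0, -1.0],
    [0, 0, -1.03],
  ],
)

```text
clock: 12.27
eef_pos: [572.3, -210.9, 172.9]
tcp_rot: [3.14, -0.0, 0.058]
contact_force: [-1.2, -0.6, -2.9]
opening: 0.416
grasp_force: 50.8
```

Request:
play_rows(
  dp=[
    [0, 0, 0],
    [0, 0, 0],
    [0, 0, 0],
  ],
  rot=[
    [0, 0, 0],
    [0, 0, 0],
    [0, 0, 0],
  ],
)

```text
clock: 12.52
eef_pos: [571.8, -207.0, 172.6]
tcp_rot: [-3.141, 0.0, 0.058]
contact_force: [0.3, 0.8, -2.2]
opening: 0.414
grasp_force: 50.8
```

```bash
python3 - <<'E'
from rig import telemetry, optics
import pickle
from h import *
s=telemetry.sense();g=wristcam(optics.grab_frame("wrist"),s);pickle.dump((s,g),open("ws3.pkl","wb"))
print(s["eef_pos"],s["tcp_rot"],s["contact_force"],s["opening"])
cv2.imwrite("pics/ws3.png",g["color"][:,:,::-1])
E
```

```text
[ 571.83907351 -207.04175602  172.58145848] [-3.14116673e+00  3.91106550e-04  5.78859988e-02] [ 0.29615452  0.81832788 -2.16070779] 0.4139331136765048
```

View pics/ws3.png

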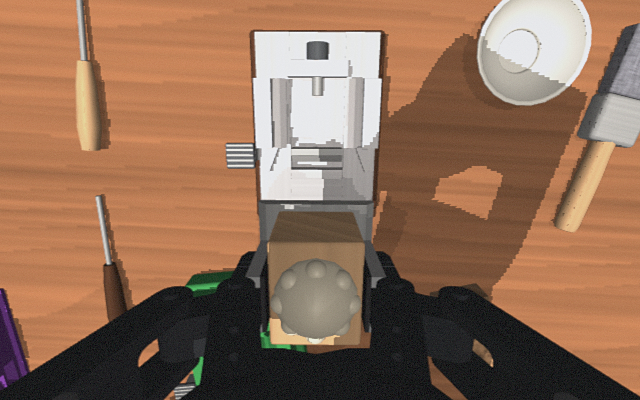

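The plate is well aligned. The stand channel centre is near u=317, the plate about 316, and the gripper's mid-line 315. I'll shift 1.6 mm and lower onto the apron.

Request:
play_rows(
  dp=[
    [0, 0.04, 0.4],
    [0, 0.04, 1.0],
    [0, 0.04, 1.6],
    [0, 0.04, 2.1],
    [0, 0.04, 2.4],
  ],
  rot=[
    [0, 0, 0],
    [0, 0, 0],
    [0, 0, 0],
    [0, 0, 0],
    [0, 0, 0],
  ],
)

```text
clock: 12.98
eef_pos: [571.1, -208.3, 74.4]
tcp_rot: [-3.14, 0.002, 0.059]
contact_force: [0.0, 0.2, -1.9]
opening: 0.412
grasp_force: 50.7
```

Request:
play_rows(
  dp=[
    [0, 0, 0.08],
    [0, 0, 0.16],
    [0, 0, 0.2],
    [0, 0, 0.22],
    [0, 0, 0.22],
  ],
  rot=[
    [0, 0, 0],
    [0, 0, 0],
    [0, 0, 0],
    [0, 0, 0],
    [0, 0, 0],
  ],
)

```text
clock: 13.4
eef_pos: [572.8, -209.7, 68.6]
tcp_rot: [3.141, -0.001, 0.058]
contact_force: [-1.2, -0.1, -3.1]
opening: 0.412
grasp_force: 50.7
```

Request:
play_rows(
  dp=[
    [0, 0, 0.015],
    [0, 0, 0.03],
    [0, 0, 0.04],
    [0, 0, 0.05],
  ],
  rot=[
    [0, 0, 0],
    [0, 0, 0],
    [0, 0, 0],
    [0, 0, 0],
  ],
)

```text
clock: 13.73
eef_pos: [572.3, -209.6, 65.9]
tcp_rot: [3.141, -0.0, 0.058]
contact_force: [0.5, 0.1, -2.8]
opening: 0.407
grasp_force: 50.7
```

Request:
play_rows(
  dp=[
    [0, -0.01, 0.015],
    [0, -0.02, 0.03],
    [0, -0.02, 0.035],
  ],
  rot=[
    [0, 0, 0],
    [0, 0, 0],
    [0, 0, 0],
  ],
)

```text
clock: 13.98
eef_pos: [572.2, -208.8, 64.5]
tcp_rot: [3.141, -0.0, 0.058]
contact_force: [-1.5, 0.1, 3.2]
opening: 0.413
grasp_force: 51.2
```

Request:
play_rows(
  dp=[
    [0, 0, 0.01],
    [0, 0, 0.01],
    [0, 0, 0.01],
  ],
  rot=[
    [0, 0, 0],
    [0, 0, 0],
    [0, 0, 0],
  ],
)

```text
clock: 14.23
eef_pos: [572.3, -208.8, 64.5]
tcp_rot: [3.142, -0.0, 0.058]
contact_force: [-2.4, 0.9, 4.4]
opening: 0.415
grasp_force: 51.7
```

Contact on the apron at TCP z 64.5. Sliding in, watching forces.

Request:
play_rows(
  dp=[
    [0.06, 0, -0.01],
    [0.16, 0, -0.01],
    [0.26, 0, -0.01],
    [0.36, 0, -0.01],
    [0.45, 0, -0.01],
  ],
  rot=[
    [0, 0, 0],
    [0, 0, 0],
    [0, 0, 0],
    [0, 0, 0],
    [0, 0, 0],
  ],
)

```text
clock: 14.65
eef_pos: [591.0, -207.7, 64.5]
tcp_rot: [3.141, -0.001, 0.058]
contact_force: [-0.8, -0.7, 3.8]
opening: 0.415
grasp_force: 51.5
```

Request:
play_rows(
  dp=[
    [0.05, 0, 0],
    [0.1, 0, 0],
    [0.15, 0, 0],
    [0.2, 0, 0],
    [0.25, 0, 0],
  ],
  rot=[
    [0, 0, 0],
    [0, 0, 0],
    [0, 0, 0],
    [0, 0, 0],
    [0, 0, 0],
  ],
)

```text
clock: 15.07
eef_pos: [600.4, -207.1, 64.5]
tcp_rot: [3.141, -0.0, 0.058]
contact_force: [-3.4, -0.4, 5.2]
opening: 0.414
grasp_force: 51.7
```

Request:
play_rows(
  dp=[
    [0.05, 0, -0.01],
    [0.1, 0, -0.01],
    [0.15, 0, -0.01],
    [0.2, 0, -0.01],
    [0.25, 0, -0.01],
  ],
  rot=[
    [0, 0, 0],
    [0, 0, 0],
    [0, 0, 0],
    [0, 0, 0],
    [0, 0, 0],
  ],
)

```text
clock: 15.48
eef_pos: [610.2, -206.5, 64.5]
tcp_rot: [-3.141, 0.0, 0.058]
contact_force: [-0.2, -0.8, 1.5]
opening: 0.413
grasp_force: 51.2
```

Request:
play_rows(
  dp=[
    [0.05, 0, 0],
    [0.1, 0, 0],
    [0.15, 0, 0],
    [0.2, 0, 0],
    [0.25, 0, 0],
  ],
  rot=[
    [0, 0, 0],
    [0, 0, 0],
    [0, 0, 0],
    [0, 0, 0],
    [0, 0, 0],
  ],
)

```text
clock: 15.9
eef_pos: [620.2, -205.9, 64.5]
tcp_rot: [-3.141, 0.0, 0.058]
contact_force: [1.4, 0.0, -1.1]
opening: 0.416
grasp_force: 51.0
```

Request:
play_rows(
  dp=[
    [0.03, 0, 0],
    [0.06, 0, 0],
    [0.09, 0, 0],
    [0.12, 0, 0],
    [0.12, 0, 0],
  ],
  rot=[
    [0, 0, 0],
    [0, 0, 0],
    [0, 0, 0],
    [0, 0, 0],
    [0, 0, 0],
  ],
)

```text
clock: 16.32
eef_pos: [625.1, -205.6, 64.7]
tcp_rot: [3.142, -0.0, 0.058]
contact_force: [-0.1, -0.5, -1.9]
opening: 0.411
grasp_force: 50.9
```

Request:
play_rows(
  dp=[
    [0.03, 0, 0],
    [0.06, 0, 0],
    [0.09, 0, 0],
    [0.12, 0, 0],
    [0.12, 0, 0],
  ],
  rot=[
    [0, 0, 0],
    [0, 0, 0],
    [0, 0, 0],
    [0, 0, 0],
    [0, 0, 0],
  ],
)

```text
clock: 16.73
eef_pos: [628.8, -205.4, 64.6]
tcp_rot: [-3.141, 0.002, 0.058]
contact_force: [-4.1, -0.1, 2.1]
opening: 0.408
grasp_force: 51.1
```

```bash
cat > pad.py <<'E'
from rig import telemetry, optics
import pickle,sys
from h import *
s=telemetry.sense();g=wristcam(optics.grab_frame("wrist"),s);pickle.dump((s,g),open(sys.argv[1],"wb"))
print(s["eef_pos"],s["contact_force"],proj(g,(603.3,-147.5,58)),proj(g,(603.3,-147.5,54)))
E
python3 pad.py p1.pkl
```

```text
[ 628.82457388 -205.38399444   64.57187228] [-4.11490349 -0.09368496  2.13024216] [196.98430592 295.9755854 ] [199.63215565 291.77266854]
```

The plunger has engaged at about x = -9 mm with 4 N. I'll continue slowly.

Request:
play_rows(
  dp=[
    [0.02, 0, 0],
    [0.04, 0, 0],
    [0.06, 0, 0],
    [0.08, 0, 0],
    [0.1, 0, 0],
  ],
  rot=[
    [0, 0, 0],
    [0, 0, 0],
    [0, 0, 0],
    [0, 0, 0],
    [0, 0, 0],
  ],
)

```text
clock: 17.2
eef_pos: [632.5, -205.2, 64.6]
tcp_rot: [-3.141, 0.002, 0.058]
contact_force: [-6.8, -0.4, 3.2]
opening: 0.414
grasp_force: 51.3
```

Request:
play_rows(
  dp=[
    [0.02, 0, 0],
    [0.04, 0, 0],
    [0.06, 0, 0],
    [0.08, 0, 0],
    [0.1, 0, 0],
  ],
  rot=[
    [0, 0, 0],
    [0, 0, 0],
    [0, 0, 0],
    [0, 0, 0],
    [0, 0, 0],
  ],
)

```text
clock: 17.62
eef_pos: [636.3, -205.0, 64.6]
tcp_rot: [-3.141, 0.003, 0.058]
contact_force: [-7.1, -0.6, 3.4]
opening: 0.409
grasp_force: 51.3
```

```bash
cat > sc.py <<'E'
from rig import telemetry, optics
import pickle,sys
from h import *
s=telemetry.sense();f=optics.grab_frame("scene");g=optics.grab_frame("side");pickle.dump((f,g),open(sys.argv[1],"wb"))
print(s["eef_pos"],s["contact_force"])
E
python3 sc.py q1.pkl
```

```text
[ 636.3025593  -204.98650359   64.59610285] [-7.14841194 -0.58716843  3.4157484 ]
```

Request:
play_rows(
  dp=[
    [0.015, 0, 0],
    [0.03, 0, 0],
    [0.045, 0, 0],
    [0.045, 0, 0],
  ],
  rot=[
    [0, 0, 0],
    [0, 0, 0],
    [0, 0, 0],
    [0, 0, 0],
  ],
)

```text
clock: 18.05
eef_pos: [638.1, -204.9, 64.6]
tcp_rot: [-3.141, 0.003, 0.058]
contact_force: [-6.8, -1.4, 3.2]
opening: 0.413
grasp_force: 51.4
```

Request:
play_rows(
  dp=[
    [0.015, 0, 0],
    [0.03, 0, 0],
    [0.045, 0, 0],
    [0.045, 0, 0],
  ],
  rot=[
    [0, 0, 0],
    [0, 0, 0],
    [0, 0, 0],
    [0, 0, 0],
  ],
)

```text
clock: 18.38
eef_pos: [638.5, -204.8, 64.6]
tcp_rot: [-3.141, 0.005, 0.058]
contact_force: [-12.9, -2.2, 8.5]
opening: 0.411
grasp_force: 52.0
```

```bash
python3 sc.py q2.pkl; python3 - <<'E'
import pickle
from h import *
q0=pickle.load(open("d0.pkl","rb"))[1];q0=(q0["scene"],q0["side"])
for n,q in (("0",q0),("1",pickle.load(open("q1.pkl","rb"))),("2",pickle.load(open("q2.pkl","rb")))):
  for f in q:
    r=[]
    for zz in(58,):
        u,v=proj(f,(603.3,-147.5,zz)).round().astype(int)
        r.append(f["color"][v-5:v+8,u].mean(1).astype(int).tolist())
    print(n,(u,v),r)
E
```

```text
[ 638.54962086 -204.84563233   64.62505287] [-12.87378728  -2.21522257   8.47469388]
0 (np.int64(307), np.int64(251)) [[135, 142, 139, 139, 148, 149, 150, 150, 148, 129, 74, 138, 200]]
0 (np.int64(303), np.int64(166)) [[192, 163, 125, 123, 133, 129, 115, 81, 70, 63, 48, 29, 23]]
1 (np.int64(307), np.int64(251)) [[26, 26, 26, 25, 22, 25, 23, 25, 25, 23, 25, 25, 34]]
1 (np.int64(303), np.int64(166)) [[187, 161, 126, 121, 130, 132, 118, 87, 73, 66, 46, 31, 26]]
2 (np.int64(307), np.int64(251)) [[25, 26, 28, 27, 25, 23, 26, 25, 24, 26, 28, 27, 27]]
2 (np.int64(303), np.int64(166)) [[187, 160, 125, 122, 130, 131, 120, 87, 72, 67, 47, 31, 30]]
```

The force rose steeply to 13 N while the motion stopped at about +1 mm, so this is the end stop. The side view shows the catch pad back at its original height, so it has clicked. I'll ease off and test the hold with a slight back-pull.

Request:
play_rows(
  dp=[
    [-0.03, 0, 0],
    [-0.06, 0, 0],
    [-0.09, 0, 0],
    [-0.12, 0, 0],
    [-0.12, 0, 0],
  ],
  rot=[
    [0, 0, 0],
    [0, 0, 0],
    [0, 0, 0],
    [0, 0, 0],
    [0, 0, 0],
  ],
)

```text
clock: 18.9
eef_pos: [635.8, -205.0, 64.5]
tcp_rot: [-3.141, 0.001, 0.058]
contact_force: [-6.7, -1.2, 1.0]
opening: 0.415
grasp_force: 51.2
```

Request:
play_rows(
  dp=[
    [-0.02, 0, 0],
    [-0.04, 0, 0],
    [-0.05, 0, 0],
    [-0.05, 0, 0],
  ],
  rot=[
    [0, 0, 0],
    [0, 0, 0],
    [0, 0, 0],
    [0, 0, 0],
  ],
)

```text
clock: 19.23
eef_pos: [635.1, -205.0, 64.6]
tcp_rot: [3.141, -0.001, 0.058]
contact_force: [0.8, -0.3, -4.1]
opening: 0.416
grasp_force: 50.6
```

The catch holds: the pull took up the plunger force while the plate stayed at about -2.5 mm. Releasing.

Request:
play_rows(
  dp=[
    [0.01, 0, 0],
    [0.01, 0, 0],
    [0.01, 0, 0],
    [0.01, 0, 0],
    [0.01, 0, 0],
  ],
  rot=[
    [0, 0, 0],
    [0, 0, 0],
    [0, 0, 0],
    [0, 0, 0],
    [0, 0, 0],
  ],
  fingers=0.9,
)

```text
clock: 19.65
eef_pos: [635.1, -205.1, 64.9]
tcp_rot: [3.141, -0.0, 0.058]
contact_force: [-0.1, 0.3, -0.3]
opening: 0.9
grasp_force: 0.0
```

Request:
play_rows(
  dp=[
    [0, 0, -0.2],
    [0, 0, -0.6],
    [0, 0, -1.2],
    [0, 0, -2.0],
    [0, 0, -2.8],
  ],
  rot=[
    [0, 0, 0],
    [0, 0, 0],
    [0, 0, 0],
    [0, 0, 0],
    [0, 0, 0],
  ],
)

```text
clock: 20.07
eef_pos: [634.3, -204.9, 177.9]
tcp_rot: [-3.141, 0.001, 0.058]
contact_force: [0.8, -0.1, -0.8]
opening: 0.901
grasp_force: 0.0
```

Request:
play_rows(
  dp=[
    [-0.4, 0, -0.3],
    [-0.8, 0, -0.6],
    [-1.2, 0, -0.8],
    [-1.2, 0, -0.8],
    [-1.2, 0, -0.8],
  ],
  rot=[
    [0, 0, 0],
    [0, 0, 0],
    [0, 0, 0],
    [0, 0, 0],
    [0, 0, 0],
  ],
)

```text
clock: 20.48
eef_pos: [587.1, -208.1, 209.9]
tcp_rot: [3.141, -0.002, 0.057]
contact_force: [0.6, -0.3, 0.1]
opening: 0.902
grasp_force: 0.0
```

```bash
python3 pad.py p9.pkl; python3 - <<'E'
import pickle
from h import *
s,g=pickle.load(open("p9.pkl","rb"))
u,v=proj(g,(630,-205,70)).astype(int);x0,y0=max(u-80,0),max(v-88,0);print(x0,y0)
cv2.imwrite("pics/p9.png",cv2.resize(g["color"][y0:y0+175,x0:x0+160,::-1],None,fx=3.4,fy=3.4,interpolation=cv2.INTER_CUBIC))
E
```

```text
[ 587.05476515 -208.09595784  209.89712471] [ 0.64944959 -0.30737497  0.07079337] [247.80747787 166.24308433] [248.66488817 165.52087277]
234 52
```

View pics/p9.png

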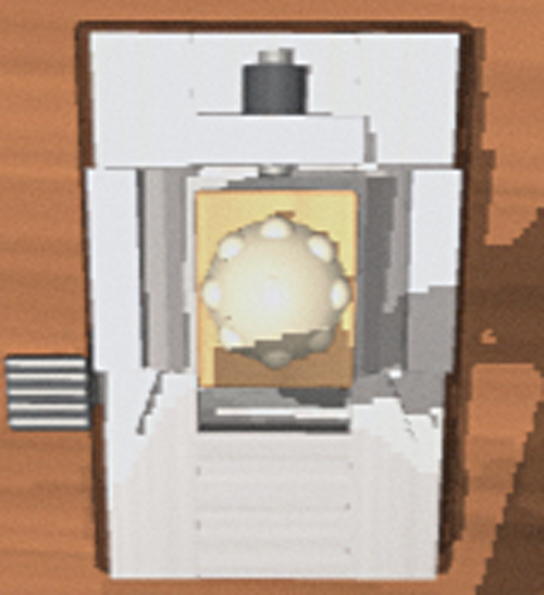

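The block is at crop (196,190) to (357,386), home in the stand. The tongue is visible behind it at (275,412), just as it was when latched in the rest, and the robot is clear.

```bash
python3 -c "
from rig import r
print(r.sign_off())"
```

```text
the job is handed in; nothing more can be done
None
```

The carving on its plate is latched home in the stand with the catch up behind it, the gripper has let go and is clear, and the job was handed in at about 20.5 s; no verdict came back.

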